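# Shut the gate of a sloping cell magazine and lay a round cell behind it

## Task

Load the green cell into the sloping magazine of the cell tester. The track is steep and the cell is round, so first slide the orange gate fully shut across the foot of the track, then lay the green cell across the track, plus end (white ring, metal button) to the red-edged side, and let it come to rest against the gate. Do not drop it or let it roll away, and leave the yellow spent cell, the tape roll and the bottle where they are.

Things in the scene. Friction and masses are not known exactly. Their poses are not given: they have to be found in the camera images.
- magazine: Cell tester with a sloping magazine, fixed to the desk. Origin on the desk below the middle of the track's foot; own x points level up the track, away from the robot (yaw about 0.05 to 0.45), y left, z up. Grey column at x = 105 to 139 mm. A plate 12 mm high carries the gate at x = -28 to -2, y = -172 to +50 mm; the base is 104 mm wide.
- track_foot (a point): Middle of the foot of the aluminium track, 22 mm above the desk at the magazine's x = y = 0. From here the track climbs along the magazine's x at 30 degrees to the horizontal for 115 mm. Channel 76 mm wide between walls 12 mm high off the track; the left wall (y > 0) has a red top edge, the right one a blue. Axes as the magazine.
- head_edge (a point): Middle of the lower front edge of the white tester head that overhangs the track: 92 mm wide, from here (x = 35 mm, 215 mm high) back to x = 140 mm and up to 261 mm. A gripper pointing straight down over the track hits it; one tilted about 30 degrees, square to the track (fingers down and away from the robot), goes in below this edge.
- rest (a point): Centre of a cell that rests on the track against the shut gate: 13 mm up the track from the gate and 13 mm off the track, at x = 4.8, z = 39.8 mm in the magazine's frame. Axes as the magazine.
- gate (a joint): Orange sliding gate at the track's foot, in m: 0 = fully shut (bar right across the channel, at its stop), 0.074 = fully open (moved along the magazine's -y, to the right). Starts open; stiff, about 1.5 N, stays where left. Bar 10 mm thick, 18 mm high off the track, just in front of the foot. With it open a cell rolls out onto the desk.
- gate_tab (a point): Middle of the top of the gate's upright finger tab, 68 mm above the desk. The tab is 12 mm wide along the magazine's y, 22 mm along its x, and stands 42 mm above its foot (26 mm above the desk). With the gate shut the tab is at x = -43, y = -78 mm in the magazine's frame; it moves with the gate. Clear of the head: can be gripped or pushed from above.
- green_cell: Good rechargeable cell with a green sleeve, the one to load: smooth cylinder 26 mm in diameter, 65 mm long, about 90 g, lying on its side on the desk, free to roll. Origin at its middle on the axis (13 mm above what it lies on); own x runs along the axis to the plus end, which has a white ring and a small metal button.
- green_cell_plus (a point): Centre of the plus end (button) of the green cell, 32.5 mm from its middle.
- yellow_cell: Spent cell, same size and shape with a yellow sleeve, lying on its side on the thin cyan mat, free to roll; to be left alone. Origin and axes as for the green cell.
- kapton_roll: Roll of amber tape lying flat, 72 mm across, 19 mm high, origin at the centre of its underside; to be left alone.
- flux_bottle: White plastic bottle, 50 mm across, 102 mm high, standing; origin at the centre of its underside; to be left alone.
- laptop: Open black laptop, fixed, in the robot's way on the right: its upright lid, back to the robot, fills the space between (0.53, -0.08), (0.60, -0.11), (0.45, -0.45) and (0.39, -0.43) in world x, y (m), up to 0.24 m high. Origin under its middle. The robot starts to the right of it: go over or round it.

How it is judged:
By the outcome, as a careful person would: the job done as asked, in the order asked, and still so for the second after the job is handed in, with the robot touching nothing.
It also fails if it takes over 50 s, if anything falls off the work surface, if the arm or the gripper's body presses on something with over 40 N, if the wrist force passes 120 N, or if a joint passes its speed limit or range.

## Robot

A 7-joint arm with a two-finger parallel gripper is mounted at the origin on a cart in front of the work surface, level with it; the furniture and walls round the work are solid. World frame = base frame: x ahead of the robot, y to its left, z up, the work surface at z = 0. Lengths are in m, angles in rad, forces in N, time in s.
With the tool pointing down it reaches from about 0.4 to 0.875 m from the base axis. Payload 19.3 kg.
Tool frame: the origin (TCP) lies on the mounting face of the last link; the fingertips stand 173 mm ahead of it and the grasp point (between the pads) lies 155 mm ahead of it; z points along the fingers, y is the line along which they close (so a half turn about z gives the same grasp; the last joint's range is limited). The gripper opens to 85 mm and grips with 20 to 120 N. Pads are 22 mm wide; open, the fingers measure 114 mm over their backs; the gripper's body (76 mm by 85 mm) begins 54 mm behind the grasp point. The pads swing forward as they close: fully open they stand 13 mm farther back than shut.
Start: joints at [1.066, 0.521, -0.036, 1.599, 0.021, 1.021, -0.113], TCP at [0.263, -0.567, 0.405] pointing down, gripper open.
Joint ranges: [-2.91, 2.91], [-0.3, 2.13], [-1.5, 1.42], [0.17, 2.43], [-1.26, 4.41], [0.16, 1.93], [-2.52, 2.52]. Speed limits (rad/s): [1.89, 1.89, 2.39, 2.39, 3.01, 3.01, 3.01].

## Interface

Orientations are given as [roll, pitch, yaw] about the fixed x, y, z axes, in that order (R = Rz(yaw) Ry(pitch) Rx(roll)).
In Python, from workcell import bot, vision gives the robot as it stands.
- The arm moves only by the shell command python3 -m creep 'ROWS' [FORCE]. ROWS is JSON, a list that holds one entry, the list of rows, each a list of 7 numbers: the opening, from -1 (shut) to 1 (fully open), then the shift along the tool's x, y, z in cm, then the turn, a rotation vector about the tool's x, y, z in rad. In form: [[[grip, tx, ty, tz, rx, ry, rz], ...]]. A call has 1 to 12 rows; each row shifts and turns the commanded pose from where the row before left it, along the tool's axes as they then stand; what a row does not reach is not made up. A row lasts 1/8 s, in which the tool goes at most 62.5 mm and 10.7 degrees, less where a joint would pass 70% of its speed; a pose out of reach is approached as far as the arm can. A call with a gripper value outside its range is refused whole. The fingers move at their own pace and stop on an object; FORCE is the grip in N (left out, the last holds). Time passes only in rows, so rows that do not move let the fingers close. It gives the time, the measured TCP pose, the force, the opening and the grip force at its end, in the units of the state.
- bot.observe(): the state, without advancing time (a new reading comes with each control period).
- vision.grab_frame(name): name is "side" or "top"; returns a dict with "image" (400x640x3 uint8, blue, green, red), "depth" (400x640 float32, m along the optical axis (not along the pixel's ray), 0 where there is no reading), "fovy" (degrees; the focal length in pixels is half the picture's height over the tangent of half this angle, whatever the lens; pixels are square), "cx", "cy" (the principal point, pixels), "k1" (the pictures are not rectified: a ray, as slopes to the right and down, at radius r is drawn at 1 + k1 r^2 times it, then the intrinsics apply), "cam_to_world" (4x4, takes a point from camera to world coordinates). Camera axes: x right, y down, z forward; pixel columns grow to the right and rows downward; lengths in m; the calibration is good to about 2 mm. A picture is of the moment at which its call begins.
- bot.job_done(): hands the job in; it is judged then, once.
The state is a dict: "clock": time; "qpos": joint angles; "qd": joint speeds; "joint_efforts": joint torques, N m; "position": TCP position; "tool_rot": TCP orientation; "force": force on the tool from outside, world axes, zero at the start; "moment": the same for the moment, N m; "grip_width": finger opening in m; "finger_force": force on a finger pad.
Only numpy, scipy, OpenCV 4.12 (cv2) and the standard library are available. Lean on these libraries where they do the work, as an engineer would, in place of code of your own. Each camera call takes 0.05 s, during which the arm holds its last target. There are 200 camera calls.

## Working session

There is one attempt and no reset: what is moved stays moved. The work goes in short steps, Python scripts to look and compute and a shell command to move; the robot and the scene stay as the last step left them, time stands still between calls to the robot, and variables do not carry over. Pictures are saved under pics/ and viewed, at most 10 in all, crops included, and the job is handed in when it is done.

```bash
ls; mkdir -p pics; cat > h.py <<'E'
import numpy as np, cv2
from workcell import bot, vision
from scipy.spatial.transform import Rotation as R
def grab(n):
    f=vision.grab_frame(n); return f
def K(f):
    fl=200/np.tan(np.radians(f["fovy"])/2); return np.array([[fl,0,f["cx"]],[0,fl,f["cy"]],[0,0,1.]]),np.array([f["k1"],0,0,0,0.])
def cloud(f):
    k,d=K(f); v,u=np.mgrid[:400,:640]; p=np.stack([u,v],-1).reshape(-1,1,2).astype(np.float64)
    s=cv2.undistortPoints(p,k,d,None,None,None).reshape(400,640,2); z=f["depth"]
    c=np.dstack([s[...,0]*z,s[...,1]*z,z]); M=np.array(f["cam_to_world"])
    return c@M[:3,:3].T+M[:3,3]
def proj(f,P):
    k,d=K(f); M=np.linalg.inv(f["cam_to_world"])
    return cv2.projectPoints(np.array(P,float).reshape(-1,1,3),cv2.Rodrigues(M[:3,:3])[0],M[:3,3],k,d)[0].reshape(-1,2)
E
python3 - <<'E'
from h import *
fs=[]
for n in("top","side"):
    f=grab(n); np.save(f"pics/{n}.npy",f,allow_pickle=True); cv2.imwrite(f"pics/{n}0.png",f["image"])
    print(n,f["fovy"],f["k1"],np.round(f["cam_to_world"],3).tolist())
s=bot.observe(); print(s["clock"],s["position"],s["tool_rot"],s["grip_width"])
E
```

```text
pics
top 45.575866671814076 -0.023762869253295373 [[-0.026, -0.986, 0.163, 0.354], [-1.0, 0.025, -0.007, 0.0], [0.003, -0.163, -0.987, 1.399], [0.0, 0.0, 0.0, 1.0]]
side 50.64420828337175 -0.04397876674558706 [[0.922, 0.309, -0.234, 0.848], [0.387, -0.753, 0.532, -0.657], [-0.012, -0.581, -0.814, 1.174], [0.0, 0.0, 0.0, 1.0]]
0.1 [ 0.26321462 -0.56674869  0.40419652] [-3.14059429e+00  6.93646221e-05  4.34790544e-01] 0.08564176956769763
```

View pics/top0.png

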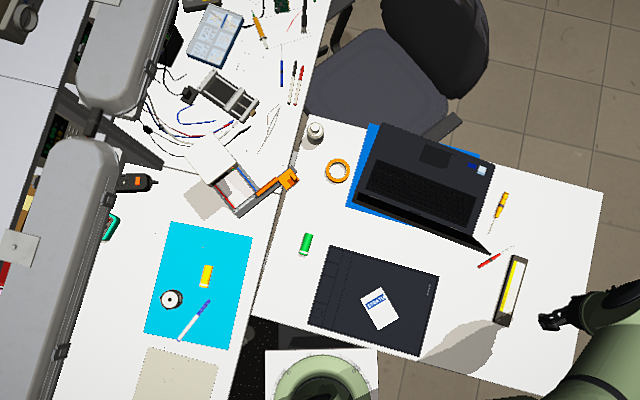

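View pics/side0.png

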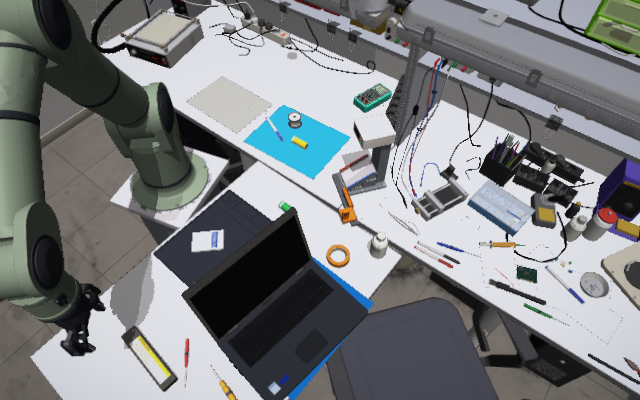

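Top view: green cell near (305,244), magazine near (230,190) with the open gate's orange tab near (290,178), and the yellow cell at (206,276). In the side view the cell is near (286,207) and the tab near (347,213).

```bash
python3 - <<'E'
from h import *
crops=[]
for n,(x,y,w,h) in (("top",(180,130,140,130)),("side",(270,110,140,130))):
    f=np.load(f"pics/{n}.npy",allow_pickle=True).item(); c=cloud(f); im=f["image"]; hsv=cv2.cvtColor(im,cv2.COLOR_BGR2HSV).astype(int)
    H,S,V=hsv[...,0],hsv[...,1],hsv[...,2]
    roi=np.zeros((400,640),bool); roi[y:y+h,x:x+w]=1
    def show(name,m,zr):
        m=m&roi&(f["depth"]>0)&(c[...,2]>zr[0])&(c[...,2]<zr[1]); p=c[m]
        if len(p)<3: print(n,name,len(p)); return
        mu=p.mean(0); w_,v_=np.linalg.eigh(np.cov(p[:,:2].T)); ax=v_[:,1]; t=(p[:,:2]-mu[:2])@ax
        vv,uu=np.nonzero(m)
        print(n,name,len(p),"mean",mu.round(4),"axis",ax.round(3),"yaw",np.arctan2(ax[1],ax[0]).round(3),"ext",t.min().round(4),t.max().round(4),"z",np.percentile(p[:,2],[1,99]).round(4),"px",uu.mean().round(1),vv.mean().round(1))
    show("green",(H>45)&(H<80)&(S>120),(0.003,.05))
    show("orange",(H>5)&(H<20)&(S>180),(0.012,.1))
    show("tabtop",(H>5)&(H<20)&(S>180),(0.062,.075))
    show("red",((H<4)|(H>174))&(S>110),(0.02,.13))
    show("blue",(H>100)&(H<125)&(S>110),(0.02,.13))
    show("headtop",(S<40),(0.25,.27))
    crops.append(cv2.resize(im[y:y+h,x:x+w],None,fx=2.8,fy=4.6*2.8/4.6,interpolation=cv2.INTER_CUBIC))
cv2.imwrite("pics/c0.png",np.hstack(crops))
E
```

```text
top green 164 mean [0.4498 0.0362 0.0231] axis [-0.942  0.334] yaw 2.801 ext -0.0288 0.0339 z [0.0117 0.0304] px 306.0 242.9
top orange 214 mean [0.6254 0.1173 0.034 ] axis [-0.31   0.951] yaw 1.886 ext -0.0623 0.1478 z [0.0193 0.0691] px 276.9 183.1
top tabtop 13 mean [0.636  0.0678 0.0668] axis [-0.735 -0.678] yaw -2.397 ext -0.0127 0.0082 z [0.0629 0.0712] px 293.2 176.8
top red 87 mean [0.6515 0.2945 0.0519] axis [-0.826 -0.563] yaw -2.543 ext -0.1585 0.1485 z [0.0229 0.0828] px 215.2 175.0
top blue 58 mean [0.6711 0.249  0.054 ] axis [0.619 0.785] yaw 0.903 ext -0.0934 0.1755 z [0.0242 0.0833] px 231.0 167.7
top headtop 1534 mean [0.6489 0.265  0.2608] axis [-0.771 -0.637] yaw -2.451 ext -0.0549 0.0527 z [0.2552 0.2664] px 208.7 157.5
side green 51 mean [0.4414 0.034  0.0234] axis [-0.986  0.165] yaw 2.976 ext -0.0381 0.0145 z [0.0163 0.0295] px 285.5 207.0
side orange 254 mean [0.6351 0.0971 0.0352] axis [-0.359  0.933] yaw 1.938 ext -0.0422 0.1687 z [0.0202 0.0698] px 347.3 208.9
side tabtop 24 mean [0.6377 0.0635 0.0669] axis [-0.856 -0.517] yaw -2.599 ext -0.0101 0.0088 z [0.0626 0.0725] px 344.9 211.4
side red 26 mean [0.5923 0.2679 0.0641] axis [-0.79  -0.613] yaw -2.482 ext -0.0414 0.0475 z [0.0398 0.0871] px 353.2 162.2
side blue 41 mean [0.6443 0.2103 0.0614] axis [-0.71  -0.705] yaw -2.36 ext -0.195 0.0476 z [0.0254 0.0866] px 361.9 179.3
side headtop 818 mean [0.6509 0.2573 0.2603] axis [-0.832 -0.555] yaw -2.553 ext -0.0571 0.0549 z [0.2511 0.265 ] px 374.3 128.0
```

View pics/c0.png

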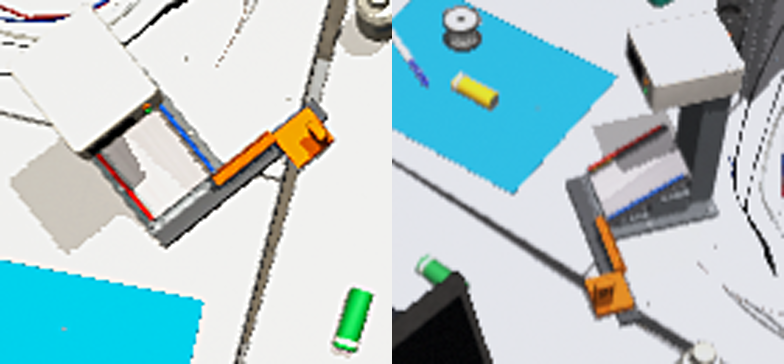

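The crop shows the green cell's white-ringed plus end pointing toward the robot (at about (345,343)), the gate open with the bar out to the right of the channel, and the red edge on the left (+y) side.

```bash
python3 - <<'E'
from h import *
from scipy.optimize import least_squares
def rr(p): 
    (c,s,a)=cv2.minAreaRect((p[:,:2]*1000).astype(np.float32)); return np.round(c,1),np.round(s,1),round(a,1)
for n in("top","side"):
    f=np.load(f"pics/{n}.npy",allow_pickle=True).item(); c=cloud(f); im=f["image"]
    hsv=cv2.cvtColor(im,cv2.COLOR_BGR2HSV).astype(int);H,S,V=hsv[...,0],hsv[...,1],hsv[...,2]
    d=f["depth"]>0
    def lcc(m):
        k,l,s,_=cv2.connectedComponentsWithStats(m.astype(np.uint8),connectivity=4); return l==1+s[1:,4].argmax()
    X,Y,Z=c[...,0],c[...,1],c[...,2]
    m=lcc(d&(Z>.25)&(Z<.27)&(X>.5)&(X<.8)&(Y>.1)&(Y<.42)); print(n,"head",rr(c[m]),m.sum())
    p=c[d&(np.hypot(X-.447,Y-.036)<.05)&(Z>.008)&(Z<.04)]; q=p[p[:,2]>.016]
    print(n,"cell",len(p),rr(p),rr(q))
    # cylinder fit r=13 z=13
    def res(a): 
        e=p[:,:2]-a[:2]; u=np.array([np.cos(a[2]),np.sin(a[2])]); lat=e@np.array([-u[1],u[0]]); return np.hypot(lat,p[:,2]-.013)-.013
    o=least_squares(res,[.447,.036,2.8],loss="soft_l1",f_scale=.002); a=o.x; t=(p[:,:2]-a[:2])@[np.cos(a[2]),np.sin(a[2])]
    mid=(np.percentile(t,1)+np.percentile(t,99))/2; print(" cyl",a.round(4),"ext",np.percentile(t,[0,1,99,100]).round(4),"mid",(a[:2]+mid*np.array([np.cos(a[2]),np.sin(a[2])])).round(4),"rms",np.std(res(a)).round(4))
    tb=c[d&(H>5)&(H<20)&(S>180)&(Z>.06)&(Z<.075)&(np.hypot(X-.636,Y-.067)<.04)]; print(" tab",rr(tb))
    bar=c[d&(H>5)&(H<20)&(S>150)&(Z>.012)&(Z<.06)&(np.hypot(X-.61,Y-.11)<.1)]; print(" bar",rr(bar))
    bt=bar[bar[:,2]>.033]
    for nm,mm in(("red",((H<5)|(H>172))&(S>110)),("blue",(H>100)&(H<125)&(S>110))):
        p=c[d&mm&(Z>.03)&(Z<.13)&(X>.5)&(X<.7)&(Y>.1)&(Y<.35)]
        if len(p)>5:
            l=cv2.fitLine(p[:,:2].astype(np.float32),cv2.DIST_HUBER,0,.001,.001).ravel(); print(" ",nm,len(p),l.round(3),"yaw",np.arctan(l[1]/l[0]).round(3),"x",np.percentile(p[:,0],[2,98]).round(3),"z",np.percentile(p[:,2],[2,98]).round(3))
E
```

```text
top head (array([648.8, 265. ]), array([109.5,  92.1]), 38.1) 1577
top cell 198 (array([445.2,  29.3]), array([48.9, 63.9]), 79.1) (array([447.3,  38.4]), array([25.6, 63.5]), 72.8)
 cyl [0.1617 0.129  2.8347] ext [-0.3313 -0.3309 -0.2683 -0.2674] mid [0.4473 0.0385] rms 0.0029
 tab (array([638.6,  68.9]), array([20.8, 12.1]), 34.7)
 bar (array([619.3, 118.4]), array([ 49.5, 127.5]), 33.1)
  red 55 [0.793 0.609 0.581 0.262] yaw 0.655 x [0.556 0.615] z [0.036 0.083]
  blue 42 [0.786 0.618 0.637 0.205] yaw 0.666 x [0.608 0.664] z [0.038 0.083]
side head (array([649.1, 261.4]), array([106.2,  96.4]), 39.3) 823
side cell 78 (array([446.2,  33.9]), array([25.4, 63.4]), 68.5) (array([445.9,  33.8]), array([25.2, 63.2]), 67.0)
 cyl [0.1139 0.1604 2.7798] ext [-0.3874 -0.3689 -0.3245 -0.324 ] mid [0.4382 0.0377] rms 0.0024
 tab (array([637.1,  65. ]), array([19.4, 13.2]), 39.7)
 bar (array([619.4, 115.2]), array([ 48.2, 128.7]), 33.1)
  red 26 [0.794 0.608 0.596 0.271] yaw 0.653 x [0.558 0.623] z [0.04  0.087]
  blue 40 [0.777 0.63  0.65  0.212] yaw 0.682 x [0.609 0.673] z [0.036 0.085]
```

```bash
cat >> h.py <<'E'
O=np.array([.580,.2095,0]); YAW=.66
def mag(x,y,z): return O+R.from_euler("z",YAW).apply([x,y,z])
def delta(pos,rot,s=None):
    """shift (cm, tool axes) then rotvec from now to the target, printed: shift in the present axes, then turn"""
    s=s or bot.observe(); r=R.from_euler("xyz",s["tool_rot"])
    d=r.inv().apply(np.array(pos)-s["position"])*100; w=(r.inv()*rot).as_rotvec()
    rt=rot.inv().apply(np.array(pos)-s["position"])*100
    print("clk",round(s["clock"],2),"shift now",d.round(2),"turn",w.round(3),"| shift after turn",rt.round(2),"| q",np.round(s["qpos"],2),"F",np.round(s["force"],1),"w",round(s["grip_width"],4),"pos",np.round(s["position"],4))
def down(yaw): return R.from_euler("xyz",[np.pi,0,yaw])
E
python3 - <<'E'
from h import *
for n in("top","side"):
    f=np.load(f"pics/{n}.npy",allow_pickle=True).item()
    s=bot.observe(); print(n,"tips px",proj(f,[s["position"]-[0,0,.173]]).round(), "tab/foot/corners",proj(f,[mag(-43,-152,68)/1 if 0 else mag(-.043,-.152,.068),mag(0,.038,.022),mag(0,-.038,.022),mag(-.028,.05,.012)]).round().tolist(),"lid",proj(f,[[.53,-.08,.0],[.45,-.45,0]]).round().tolist())
t=mag(-.043,-.150,.207); print(t); delta(t,down(YAW))
E
```

```text
top tips px [[555. 308.]] tab/foot/corners [[295.0, 176.0], [236.0, 208.0], [256.0, 192.0], [239.0, 218.0]] lid [[345.0, 215.0], [471.0, 239.0]]
side tips px [[ 99. 331.]] tab/foot/corners [[345.0, 211.0], [340.0, 173.0], [347.0, 190.0], [331.0, 174.0]] lid [[296.0, 247.0], [215.0, 346.0]]
[0.63799786 0.06463714 0.207     ]
clk 0.1 shift now [ 60.59 -41.46  19.76] turn [-0.001 -0.    -0.225] | shift after turn [ 68.32 -26.9   19.72] | q [ 1.07  0.52 -0.04  1.6   0.02  1.02 -0.11] F [-0.2 -0.4 -0.3] w 0.0856 pos [ 0.2632 -0.5667  0.4042]
```

```bash
python3 -m creep '[[[1,0,0,-5,0,0,-0.11],[1,0,0,-5,0,0,-0.11],[1,4.2,-1.6,0,0,0,0],[1,4.9,-1.9,0,0,0,0],[1,4.9,-1.9,0,0,0,0],[1,4.9,-1.9,0,0,0,0],[1,4.9,-1.9,0,0,0,0],[1,4.9,-1.9,0,0,0,0],[1,4.9,-1.9,0,0,0,0],[1,4.9,-1.9,0,0,0,0],[1,4.9,-1.9,0,0,0,0],[1,4.9,-1.9,0,0,0,0]]]' 40
python3 -c "
from h import *
delta(mag(-.043,-.150,.207),down(YAW))"
```

```text
clock: 1.6
position: [0.5331, -0.1229, 0.5046]
tool_rot: [-3.141, 0.0, 0.655]
force: [0.0, -1.2, -0.2]
grip_width: 0.0857
finger_force: 0.0
clk 1.6 shift now [19.75 -8.49 29.75] turn [-0.     0.    -0.005] | shift after turn [19.79 -8.38 29.76] | q [ 0.37  0.32 -0.32  1.66  0.11  1.18 -0.9 ] F [ 0.  -1.2 -0.2] w 0.0857 pos [ 0.5331 -0.1229  0.5046]
```

```bash
python3 -m creep '[[[1,4.9,-2.1,0,0,0,0],[1,4.9,-2.1,0,0,0,0],[1,4.9,-2.1,3,0,0,0],[1,4.9,-2.1,5,0,0,0],[1,0,0,5,0,0,0],[1,0,0,5,0,0,0],[1,0,0,2,0,0,0],[1,0,0,0,0,0,0]]]' 40
python3 - <<'E'
from h import *
delta(mag(-.043,-.150,.207),down(YAW))
cs=[]
for n,(x,y) in(("top",(220,120)),("side",(280,130))):
    f=grab(n); cs.append(cv2.resize(f["image"][y:y+130,x:x+130],None,fx=3,fy=3))
cv2.imwrite("pics/c1.png",np.hstack(cs))
E
```

```text
clock: 2.6
position: [0.633, 0.0548, 0.3116]
tool_rot: [-3.141, 0.001, 0.655]
force: [-0.0, -0.3, 1.3]
grip_width: 0.0854
finger_force: 0.0
clk 2.6 shift now [ 1.01 -0.47 10.46] turn [-0.001  0.001 -0.005] | shift after turn [ 1.   -0.47 10.46] | q [ 0.04  0.66 -0.33  1.64  0.26  0.89 -1.31] F [-0.  -0.3  1.3] w 0.0854 pos [0.633  0.0548 0.3116]
```

View pics/c1.png

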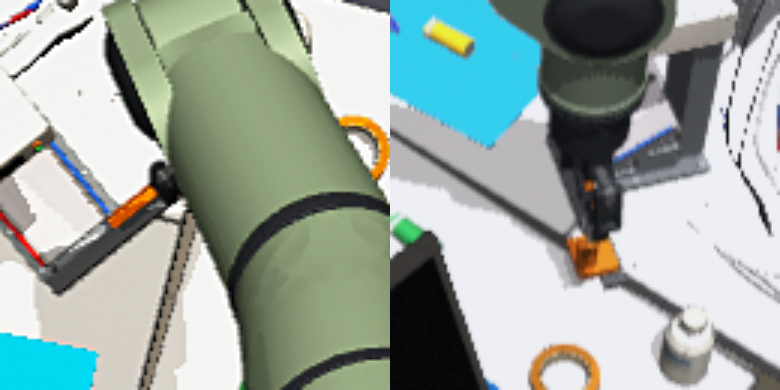

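The gripper is straddling above the orange tab (side crop, about (595,245)), clear of the bottle and tape roll. I'll lower, grip the tab and slide it.

```bash
python3 -m creep '[[[1,1.0,-0.5,0,0,0,0],[1,0,0,4,0,0,0],[1,0,0,3.5,0,0,0],[1,0,0,3,0,0,0],[1,0,0,0,0,0,0],[-1,0,0,0,0,0,0],[-1,0,0,0,0,0,0],[-1,0,0,0,0,0,0],[-1,0,0,0,0,0,0],[-1,0,0,0,0,0,0]]]' 30
python3 -c "
from h import *
delta(mag(-.043,-.078,.207),down(YAW))"
```

```text
clock: 3.95
position: [0.638, 0.0649, 0.2074]
tool_rot: [3.141, -0.0, 0.655]
force: [-1.8, -0.7, 6.2]
grip_width: 0.0116
finger_force: 33.7
clk 3.95 shift now [-0.06 -7.18  0.04] turn [ 0.    -0.    -0.005] | shift after turn [-0.02 -7.18  0.04] | q [-0.01  0.81 -0.29  1.67  0.32  0.71 -1.37] F [-1.8 -0.7  6.2] w 0.0116 pos [0.638  0.0649 0.2074]
```

```bash
python3 -m creep '[[[-1,0,-0.6,0,0,0,0],[-1,0,-1.2,0,0,0,0],[-1,0,-1.4,0,0,0,0],[-1,0,-1.4,0,0,0,0],[-1,0,-1.4,0,0,0,0],[-1,0,-0.9,0,0,0,0],[-1,0,-0.4,0,0,0,0],[-1,0,-0.3,0,0,0,0],[-1,0,0,0,0,0,0],[-1,0,0,0,0,0,0]]]'
python3 -c "
from h import *
delta(mag(-.043,-.078,.207),down(YAW))"
```

```text
clock: 5.2
position: [0.5932, 0.122, 0.2075]
tool_rot: [3.137, -0.0, 0.652]
force: [10.7, -18.7, 3.0]
grip_width: 0.0113
finger_force: 34.9
clk 5.2 shift now [0.03 0.08 0.05] turn [ 0.005 -0.    -0.008] | shift after turn [0.02 0.08 0.05] | q [-0.11  0.76 -0.27  1.77  0.32  0.65 -1.49] F [ 10.7 -18.7   3. ] w 0.0113 pos [0.5932 0.122  0.2075]
```

The gate hit its stop: it travelled 72.6 mm and met about 21 N at the expected shut position. Releasing, lifting and turning for the pick.

```bash
python3 -m creep '[[[1,0,0.2,0,0,0,0],[1,0,0,0,0,0,0],[1,0,0,0,0,0,0],[1,0,0,-3,0,0,0],[1,0,0,-4,0,0,0],[1,0,0,-4,0,0,-0.18],[1,0,0,-4,0,0,-0.18],[1,0,0,0,0,0,-0.18],[1,0,0,0,0,0,-0.18],[1,0,0,0,0,0,-0.18],[1,0,0,0,0,0,-0.18],[1,0,0,0,0,0,-0.18]]]'
python3 -c "
from h import *
delta([.4467,.0362,.176],down(2.81))"
```

```text
clock: 6.7
position: [0.5927, 0.1238, 0.3569]
tool_rot: [-3.142, -0.0, 1.921]
force: [0.1, -0.0, -0.2]
grip_width: 0.0856
finger_force: 0.0
clk 6.7 shift now [ -3.22 -16.72  18.1 ] turn [-0.    -0.    -0.889] | shift after turn [ 10.95 -13.04  18.09] | q [ 0.14  0.62 -0.66  1.68  0.44  1.   -0.32] F [ 0.1 -0.  -0.2] w 0.0856 pos [0.5927 0.1238 0.3569]
```

```bash
python3 -m creep '[[[1,0,0,0,0,0,-0.178],[1,0,0,0,0,0,-0.178],[1,0,0,0,0,0,-0.178],[1,0,0,0,0,0,-0.178],[1,0,0,0,0,0,-0.178],[1,2.7,-3.3,0,0,0,0],[1,2.7,-3.3,0,0,0,0],[1,2.7,-3.3,2,0,0,0],[1,2.7,-3.2,3,0,0,0],[1,0,0,3,0,0,0],[1,0,0,0,0,0,0]]]'
python3 - <<'E'
from h import *
delta([.4467,.0362,.176],down(2.81))
cs=[]
for n,(x,y) in(("top",(220,140)),("side",(260,130))):
    f=grab(n); cs.append(cv2.resize(f["image"][y:y+130,x:x+130],None,fx=3,fy=3))
    print(n,proj(f,[mag(-.043,-.078,.068)]).round())
cv2.imwrite("pics/c2.png",np.hstack(cs))
E
```

```text
clock: 8.07
position: [0.4472, 0.0358, 0.2761]
tool_rot: [-3.141, -0.002, 2.805]
force: [0.4, 0.2, 0.9]
grip_width: 0.0854
finger_force: 0.0
clk 8.07 shift now [ 0.04  0.03 10.01] turn [-0.001 -0.002 -0.005] | shift after turn [ 0.06  0.03 10.01] | q [ 0.44  0.58 -0.85  2.13  0.67  0.72  0.37] F [0.4 0.2 0.9] w 0.0854 pos [0.4472 0.0358 0.2761]
top [[274. 192.]]
side [[338. 193.]]
```

View pics/c2.png

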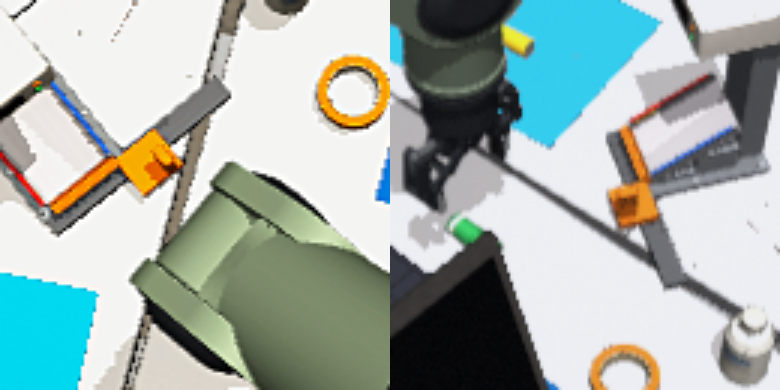

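The gate bar now lies right across the foot (top crop, about (50,205) to (120,160)). The green cell's white ring faces the robot at about (455,222). Descending to grip it.

```bash
python3 -m creep '[[[1,0,0,4,0,0,0],[1,0,0,3.5,0,0,0],[1,0,0,2.5,0,0,0],[1,0,0,0,0,0,0],[-1,0,0,0,0,0,0],[-1,0,0,0,0,0,0],[-1,0,0,0,0,0,0],[-1,0,0,0,0,0,0],[-1,0,0,0,0,0,0],[-1,0,0,0,0,0,0]]]' 35
python3 -c "
from h import *
delta([.4467,.0362,.176],down(2.81))"
```

```text
clock: 9.43
position: [0.4478, 0.0356, 0.1776]
tool_rot: [-3.142, 0.001, 2.804]
force: [-1.2, -0.9, 13.2]
grip_width: 0.0249
finger_force: 33.5
clk 9.43 shift now [0.13 0.02 0.16] turn [-0.     0.001 -0.006] | shift after turn [0.13 0.02 0.16] | q [ 0.28  0.75 -0.65  2.17  0.93  0.53  0.15] F [-1.2 -0.9 13.2] w 0.0249 pos [0.4478 0.0356 0.1776]
```

```bash
cat >> h.py <<'E'
T=np.array([np.cos(np.pi/6),0,.5]); N=np.array([-.5,0,np.cos(np.pi/6)])
def place(s,h,off=0,zc=.1645):
    """TCP pose with the cell centre s up-track of gate, h off the track, cell offset off along tool x"""
    rot=R.from_euler("z",YAW)*R.from_matrix(np.array([[0,1,0],T,-N]).T)
    c=O+R.from_euler("z",YAW).apply(np.array([0,0,.022])+s*T+h*N)
    return c-rot.apply([off,0,zc]),rot
E
python3 -m creep '[[[-1,0,0,-2,0,0,0],[-1,0,0,-4,0,0,0],[-1,0,0,-5,0,0,0],[-1,0,0,-5,0,0,0],[-1,0,0,-3,0,0,0],[-1,0,0,0,0,0,0]]]'
python3 - <<'E'
from h import *
delta(*place(.031,.09)); s=bot.observe()
r=R.from_euler("xyz",s["tool_rot"])
cs=[]
for n in("top","side"):
    f=grab(n); c=cloud(f); hsv=cv2.cvtColor(f["image"],cv2.COLOR_BGR2HSV); H,S=hsv[...,0],hsv[...,1]
    t=r.inv().apply((c-s["position"]).reshape(-1,3)).reshape(c.shape)
    box=(f["depth"]>0)&(abs(t[...,0])<.06)&(abs(t[...,1])<.02)&(t[...,2]>.14)&(t[...,2]<.19)
    g=box&(H>45)&(H<80)&(S>100)
    for nm,m in(("box",box),("green",g)):
        p=t[m]; print(n,nm,len(p),np.percentile(p,[1,99],axis=0).round(4).tolist() if len(p)>3 else "")
    print(proj(f,[s["position"]+r.apply([x,0,.1645]) for x in(-.0325,.0325)]).round())
    u,v=proj(f,[s["position"]+r.apply([0,0,.16])])[0].astype(int)
    cs.append(cv2.resize(f["image"][v-40:v+40,u-40:u+40],(390,390),interpolation=cv2.INTER_CUBIC))
cv2.imwrite("pics/c3.png",np.hstack(cs))
E
```

```text
clock: 10.18
position: [0.4478, 0.0356, 0.3687]
tool_rot: [3.141, 0.003, 2.804]
force: [-1.3, -0.3, -1.9]
grip_width: 0.0246
finger_force: 35.1
clk 10.18 shift now [-1.23 12.35 11.09] turn [-0.508 -0.147  0.561] | shift after turn [ 5.64  4.04 15.13] | q [ 0.56  0.44 -0.99  2.05  0.48  0.89  0.55] F [-1.3 -0.3 -1.9] w 0.0246 pos [0.4478 0.0356 0.3687]
top box 0 
top green 0 
[[308. 226.]
 [300. 251.]]
side box 150 [[-0.0319, -0.0188, 0.1402], [0.01, 0.0166, 0.1768]]
side green 79 [[-0.0313, -0.0134, 0.1512], [0.0088, 0.0118, 0.1644]]
[[292. 178.]
 [276. 167.]]
```

View pics/c3.png

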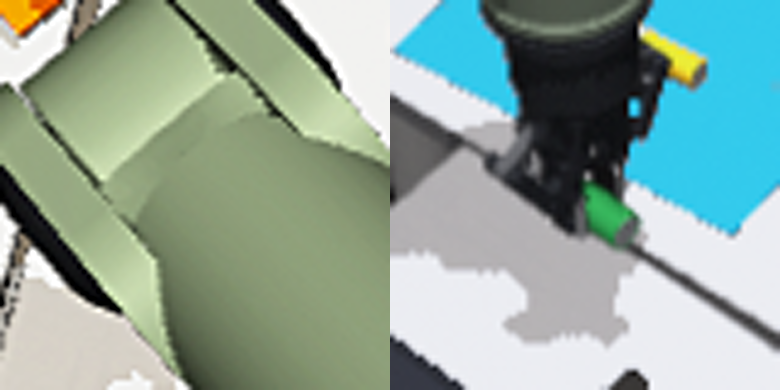

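The side crop shows the cell held with its minus end towards the camera at (625,230), plus end hidden toward the robot; it sits centred in the pads to about 1 mm. Now the turn and tilt.

```bash
python3 -m creep '[[[-1,0,0,0,0,0,0.143],[-1,0,0,0,0,0,0.143],[-1,0,0,0,0,0,0.143],[-1,0,0,0,0,0,0.143],[-1,0,0,0,-0.131,0,0],[-1,0,0,0,-0.131,0,0],[-1,0,0,0,-0.131,0,0],[-1,0,0,0,-0.131,0,0],[-1,0,0,0,0,0,0]]]'
python3 -c "
from h import *
delta(*place(.034,.09,.001))"
```

```text
clock: 11.4
position: [0.4469, 0.035, 0.3658]
tool_rot: [2.62, -0.002, 2.232]
force: [0.6, -0.0, -1.0]
grip_width: 0.0247
finger_force: 35.2
clk 11.4 shift now [ 5.49  4.61 14.93] turn [-0.002 -0.002 -0.   ] | shift after turn [ 5.53  4.58 14.93] | q [ 0.7   0.37 -0.99  2.21  0.31  0.25  0.2 ] F [ 0.6 -0.  -1. ] w 0.0247 pos [0.4469 0.035  0.3658]
```

```bash
python3 -m creep '[[[-1,1.8,1.5,0,0,0,0],[-1,1.9,1.6,2,0,0,0],[-1,1.8,1.5,3,0,0,0],[-1,0,0,4,0,0,0],[-1,0,0,4,0,0,0],[-1,0,0,2,0,0,0],[-1,0,0,0,0,0,0]]]'
python3 - <<'E'
from h import *
delta(*place(.034,.014,.001)); s=bot.observe(); r=R.from_euler("xyz",s["tool_rot"])
cs=[]
for n in("top","side"):
    f=grab(n)
    u,v=proj(f,[mag(0.02,0,.08)])[0].astype(int)
    print(n,u,v,proj(f,[s["position"]+r.apply([x,0,.1645]) for x in(-.0315,.0335)]).round().tolist())
    cs.append(cv2.resize(f["image"][v-55:v+55,u-55:u+55],(390,390),interpolation=cv2.INTER_CUBIC))
cv2.imwrite("pics/c4.png",np.hstack(cs))
E
```

```text
clock: 12.28
position: [0.4862, 0.1239, 0.2993]
tool_rot: [2.629, 0.006, 2.228]
force: [-0.6, -0.8, -1.1]
grip_width: 0.0247
finger_force: 35.2
clk 12.28 shift now [ 1.    0.64 12.48] turn [-0.011  0.007  0.   ] | shift after turn [ 0.91  0.5  12.5 ] | q [ 0.22  0.51 -0.69  2.17  1.18  0.17 -0.8 ] F [-0.6 -0.8 -1.1] w 0.0247 pos [0.4862 0.1239 0.2993]
top 238 191 [[262.0, 195.0], [242.0, 210.0]]
side 349 169 [[335.0, 168.0], [329.0, 153.0]]
```

View pics/c4.png

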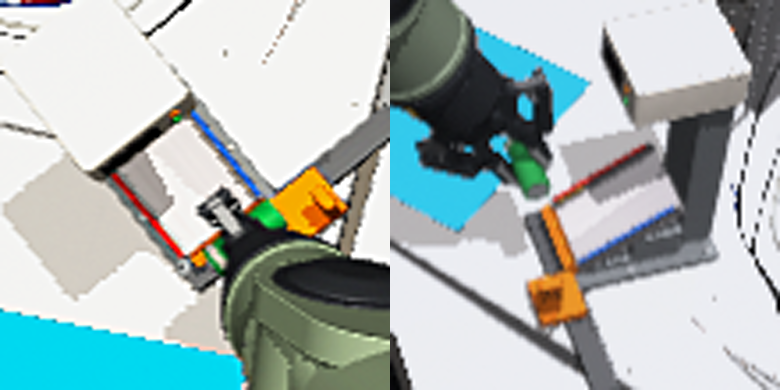

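The cell is held above the foot of the track, green visible at (265,215) top and (530,165) side, square to the channel with the gate shut. Joint 6 is near its limit, so I'll go on in small steps and check.

```bash
python3 -m creep '[[[-1,0.3,0.2,0.5,0,0,0],[-1,0.3,0.2,0.5,0,0,0],[-1,0.3,0.1,0.5,0,0,0],[-1,0,0,1,0,0,0],[-1,0,0,1,0,0,0],[-1,0,0,1,0,0,0],[-1,0,0,0,0,0,0]]]'
python3 -c "
from h import *
delta(*place(.034,.014,.001))"
```

```text
clock: 13.25
position: [0.5018, 0.1462, 0.2641]
tool_rot: [2.626, 0.006, 2.226]
force: [0.3, -0.6, -1.1]
grip_width: 0.0247
finger_force: 35.2
clk 13.25 shift now [0.17 0.07 8.15] turn [-0.008  0.008 -0.001] | shift after turn [0.11 0.   8.15] | q [ 0.14  0.6  -0.64  2.14  1.62  0.19 -1.24] F [ 0.3 -0.6 -1.1] w 0.0247 pos [0.5018 0.1462 0.2641]
```

```bash
python3 -m creep '[[[-1,0.1,0,0.9,-0.008,0.008,0],[-1,0,0,0.9,0,0,0],[-1,0,0,0.9,0,0,0],[-1,0,0,0.9,0,0,0],[-1,0,0,0.9,0,0,0],[-1,0,0,0.9,0,0,0],[-1,0,0,0.9,0,0,0],[-1,0,0,0.3,0,0,0],[-1,0,0,0,0,0,0]]]'
python3 - <<'E'
from h import *
delta(*place(.034,.014,.001)); s=bot.observe(); r=R.from_euler("xyz",s["tool_rot"])
cs=[]
for n in("top","side"):
    f=grab(n)
    u,v=proj(f,[mag(0.02,0,.05)])[0].astype(int)
    cs.append(cv2.resize(f["image"][v-40:v+40,u-40:u+40],(390,390),interpolation=cv2.INTER_CUBIC))
    if n=="side":
        c=cloud(f);hsv=cv2.cvtColor(f["image"],cv2.COLOR_BGR2HSV); H,S=hsv[...,0],hsv[...,1]
        t=R.from_euler("z",-YAW).apply((c-O).reshape(-1,3)).reshape(c.shape)
        g=(f["depth"]>0)&(H>45)&(H<80)&(S>100)&(np.hypot(t[...,0]-.02,t[...,1])<.07); print(g.sum(),np.percentile(t[g],[2,50,98],axis=0).round(4).tolist())
cv2.imwrite("pics/c5.png",np.hstack(cs))
E
```

```text
clock: 14.38
position: [0.5271, 0.1676, 0.2065]
tool_rot: [2.618, -0.002, 2.231]
force: [0.9, -0.8, -0.2]
grip_width: 0.0247
finger_force: 35.2
clk 14.38 shift now [-0.03  0.02  1.5 ] turn [-0.    -0.002 -0.   ] | shift after turn [-0.03  0.02  1.5 ] | q [ 0.18  0.79 -0.75  2.08  1.89  0.33 -1.43] F [ 0.9 -0.8 -0.2] w 0.0247 pos [0.5271 0.1676 0.2065]
86 [[-0.0026, -0.0314, 0.0661], [0.0086, -0.0126, 0.0751], [0.0277, 0.0165, 0.1583]]
```

View pics/c5.png

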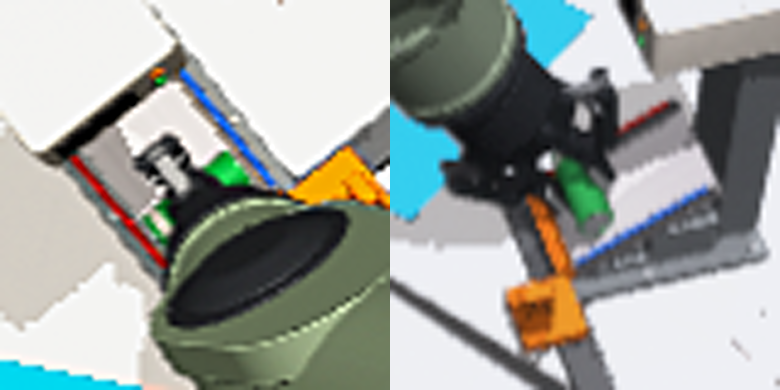

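The cell sits between the walls just above the track. Its white ring is by the red edge (top crop, about (155,225)) and its green end by the blue edge, with the lower finger just up-track of the orange bar. Lowering to contact.

```bash
python3 -m creep '[[[-1,0,0,0.5,0,0,0],[-1,0,0,0.4,0,0,0],[-1,0,0,0.3,0,0,0],[-1,0,0,0.2,0,0,0],[-1,0,0,0.1,0,0,0],[-1,0,0,0,0,0,0]]]'
python3 -c "
from h import *
delta(*place(.034,.014,.001))"
```

```text
clock: 15.22
position: [0.5331, 0.1721, 0.1937]
tool_rot: [2.618, -0.001, 2.231]
force: [-0.0, -0.0, -1.9]
grip_width: 0.0247
finger_force: 35.2
clk 15.22 shift now [-0.02  0.01  0.02] turn [ 0.    -0.001 -0.   ] | shift after turn [-0.02  0.01  0.02] | q [ 0.18  0.83 -0.76  2.07  1.92  0.35 -1.45] F [-0.  -0.  -1.9] w 0.0247 pos [0.5331 0.1721 0.1937]
```

Nearly touching; creep in 0.5 mm steps.

```bash
for i in 1 2 3 4; do python3 -m creep '[[[-1,0,0,0.05,0,0,0],[-1,0,0,0,0,0,0]]]' | grep -E 'force|position'; done
```

```text
position: [0.5333, 0.1723, 0.1933]
force: [-0.3, -0.6, -1.5]
finger_force: 35.2
position: [0.5335, 0.1724, 0.1928]
force: [-0.5, -0.1, -1.5]
finger_force: 35.2
position: [0.5337, 0.1726, 0.1924]
force: [-1.1, -0.3, 0.2]
finger_force: 35.5
position: [0.5337, 0.1726, 0.1923]
force: [-8.0, -5.4, 12.1]
finger_force: 36.9
```

```bash
python3 -m creep '[[[-1,0,0,-0.05,0,0,0],[-0.36,0,0,0,0,0,0],[-0.33,0,0,0,0,0,0],[-0.3,0,0,0,0,0,0],[-0.27,0,0,0,0,0,0],[-0.24,0,0,0,0,0,0],[-0.24,0,0,0,0,0,0]]]' 20
python3 - <<'E'
from h import *
delta(*place(.034,.014,.001))
f=grab("side");u,v=proj(f,[mag(0.02,0,.05)])[0].astype(int)
a=f["image"][v-40:v+40,u-40:u+40]
f=grab("top");u,v=proj(f,[mag(0.02,0,.05)])[0].astype(int)
cv2.imwrite("pics/c6.png",cv2.resize(np.hstack([f["image"][v-40:v+40,u-40:u+40],a]),(780,390),interpolation=cv2.INTER_CUBIC))
E
```

```text
clock: 17.1
position: [0.5337, 0.1726, 0.1924]
tool_rot: [2.618, -0.001, 2.231]
force: [0.5, -0.5, -0.9]
grip_width: 0.0323
finger_force: 0.2
clk 17.1 shift now [-0.03  0.01 -0.13] turn [ 0.    -0.001 -0.   ] | shift after turn [-0.03  0.01 -0.13] | q [ 0.18  0.83 -0.76  2.06  1.93  0.35 -1.45] F [ 0.5 -0.5 -0.9] w 0.0323 pos [0.5337 0.1726 0.1924]
```

View pics/c6.png

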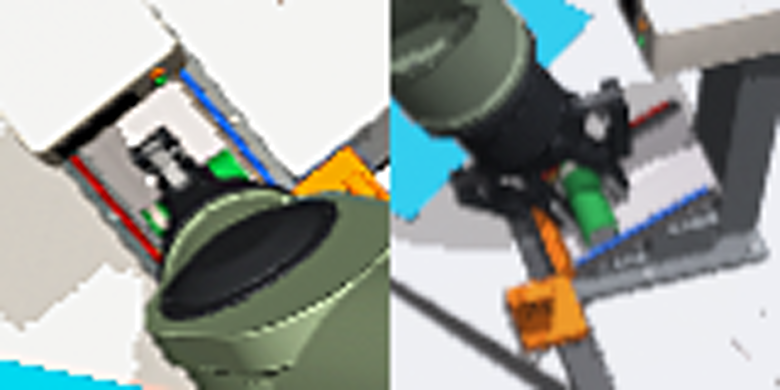

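The cell is loose, leaning on the lower finger, lying straight with its white ring still by the red edge (150,222). Withdrawing slowly so it eases down to the gate.

```bash
python3 -m creep '[[[-0.24,0,-0.1,-0.2,0,0,0],[-0.24,0,-0.1,-0.2,0,0,0],[-0.24,0,0,-0.2,0,0,0],[-0.24,0,0,-0.2,0,0,0],[-0.24,0,0,-0.2,0,0,0],[-0.24,0,0,-0.2,0,0,0],[-0.24,0,0,-0.2,0,0,0],[-0.24,0,0,-0.2,0,0,0],[-0.24,0,0,-0.2,0,0,0],[-0.24,0,0,-0.2,0,0,0],[-0.24,0,0,-0.2,0,0,0],[-0.24,0,0,-0.2,0,0,0]]]'
python3 -m creep '[[[-0.24,0,0,-0.3,0,0,0],[-0.24,0,0,-0.4,0,0,0],[-0.24,0,0,-1,0,0,0],[-0.24,0,0,-2,0,0,0],[-0.24,0,0,-2,0,0,0],[-0.24,0,0,-3,0,0,0],[-0.24,0,0,-3,0,0,0],[-0.24,0,0,-3,0,0,0],[-0.24,0,0,-3,0,0,0],[-0.24,0,0,0,0,0,0]]]'
python3 - <<'E'
from h import *
delta(*place(.034,.014,.001))
cs=[]
for n in("top","side"):
    f=grab(n); u,v=proj(f,[mag(0.0,0,.05)])[0].astype(int); cs.append(f["image"][v-40:v+40,u-40:u+40])
    c=cloud(f);hsv=cv2.cvtColor(f["image"],cv2.COLOR_BGR2HSV); H,S=hsv[...,0],hsv[...,1]
    t=R.from_euler("z",-YAW).apply((c-O).reshape(-1,3)).reshape(c.shape)
    g=(f["depth"]>0)&(H>45)&(H<80)&(S>100)&(np.hypot(t[...,0],t[...,1])<.07)&(t[...,2]<.1); print(n,g.sum(),np.percentile(t[g],[2,50,98],axis=0).round(4).tolist() if g.sum() else "", "rest px",proj(f,[mag(.0048,y,.0398) for y in(-.0325,.0325)]).round().tolist())
cv2.imwrite("pics/c7.png",cv2.resize(np.hstack(cs),(780,390),interpolation=cv2.INTER_CUBIC))
E
```

```text
clock: 18.7
position: [0.5228, 0.1641, 0.2123]
tool_rot: [2.618, -0.001, 2.231]
force: [-0.5, -0.9, 0.2]
grip_width: 0.0324
finger_force: 0.0
clock: 19.95
position: [0.4543, 0.1092, 0.3642]
tool_rot: [2.616, 0.001, 2.228]
force: [0.2, 0.5, 0.0]
grip_width: 0.0324
finger_force: 0.0
clk 19.95 shift now [ 0.16  0.18 19.82] turn [ 0.002  0.002 -0.002] | shift after turn [ 0.12  0.22 19.82] | q [ 0.57  0.43 -1.07  2.19  0.86  0.31 -0.49] F [0.2 0.5 0. ] w 0.0324 pos [0.4543 0.1092 0.3642]
top 134 [[-0.0044, -0.0293, 0.0359], [0.0062, -0.006, 0.0512], [0.0167, 0.0309, 0.0572]] rest px [[253.0, 191.0], [235.0, 205.0]]
side 83 [[-0.0061, -0.0321, 0.0442], [0.0029, -0.0053, 0.0503], [0.0149, 0.0212, 0.0551]] rest px [[348.0, 185.0], [342.0, 170.0]]
```

View pics/c7.png

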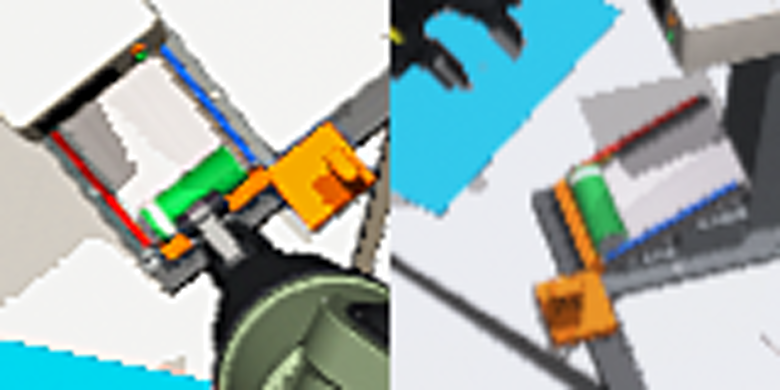

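The cell lies across the track against the shut gate, with its white ring at the red edge (top (155,218), side (590,172)), and the gripper is well clear.

```bash
python3 -c "
from workcell import bot
print(bot.job_done())"
```

```text
the job is handed in; nothing more can be done
None
```

The gate is fully shut and the green cell rests against it across the track, plus end to the red-edged side; the job was handed in at about 20 s with the robot clear and no verdict returned.

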